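# Load the bench air dryer and hold its sprung air slide open at the mark

## Robot

A 6-joint arm with a two-finger parallel gripper is mounted at the origin on the work surface. World frame = base frame: x ahead of the robot, y to its left, z up, the work surface at z = 0. Lengths are in m, angles in rad, forces in N, time in s.
With the tool pointing down it reaches from about 0.425 to 1.125 m from the base axis. Payload 14.9 kg.
Tool frame: the origin (TCP) lies on the centre line of the jaws, within the pads' length; the fingertips stand 22 mm ahead of it and the grasp point (between the pads) lies 3 mm ahead of it; z points along the fingers, y is the line along which they close (so a half turn about z gives the same grasp; the last joint's range is limited). The gripper opens to 91 mm and grips with 3 to 60 N. Pads are 32 mm wide; open, the fingers measure 118 mm over their backs; the gripper's body (76 mm by 178 mm) begins 60 mm behind the grasp point.
Start: joints at [1.276, 0.379, 1.734, -0, 1.028, -0.033], TCP at [0.181, 0.676, 0.236] pointing down, gripper open.
Joint ranges: [-2.77, 2.77], [-0.74, 2.19], [0, 2.66], [-1.06, 4.2], [0.31, 2.87], [-3.08, 3.08]. Speed limits (rad/s): [1.89, 1.89, 2.39, 3.14, 3.14, 3.14].

## Interface

Orientations are given as a rotation vector (axis times angle).
In Python, from bench import robot gives the robot as it stands.
- The arm moves only by the shell command python3 -m pendant 'ROWS'. ROWS is JSON, a list of rows, each an object of numbers: "tx", "ty", "tz": the shift along the world's x, y, z in mm; "rx", "ry", "rz": the turn, a rotation vector about the world's x, y, z in rad; "grip": the opening, from 0 (shut) to 1 (fully open). A call has 1 to 10 rows; each row shifts and turns the commanded pose from where the row before left it; what a row does not reach is not made up. A row lasts 1/12 s, in which the tool goes at most 41.7 mm and 7.16 degrees, less where a joint would pass 70% of its speed; a pose out of reach is approached as far as the arm can. A call is refused whole if a number of a shift passes 41.7 or a number of a turn 0.125, either way. A call with a gripper value outside its range is refused whole. The fingers move at their own pace and stop on an object; the grip force is fixed at half the most. Time passes only in rows, so rows that do not move let the fingers close. It gives the time, the measured TCP pose, the force, the opening and the grip force at its end, in the units of the state.
- robot.read_state(): the state, without advancing time (a new reading comes with each control period).
- robot.grab_frame(name): name is "scene" or "top" or "wrist"; returns a dict with "pixels" (384x512x3 uint8, red, green, blue), "fx", "fy", "cx", "cy" (pixels), "camera_from_world" (4x4, takes a point from world to camera coordinates). Camera axes: x right, y up, looking along -z (the intrinsics and any distortion apply to the point x, -y, -z); pixel columns grow to the right and rows downward; lengths in m; the calibration is good to about 2 mm. The wrist camera is an equidistant fisheye: a pixel r from the principal point sees the ray r / f radians off the axis. A picture is of the moment at which its call begins. There is no depth.
- robot.hand_in(): hands the job in; it is judged then, once.
Trained networks look in the newest picture that a camera, given by its name, has taken for a name from the list of things; names that differ only in an ending like _2 or _b are one class to them, and where a whole thing is asked for, a point or a joint stands for the part that bears it (a point fixed in the world has none). Each returns a list of dicts, best first, with "confidence" (0 to 1); they miss things now and then, are a little off and sometimes report something else, mostly with a low value. They report only what shows in the picture. A call takes as long as a camera call. They do not tell look-alikes from the thing itself.
- robot.search_frame(camera, thing): "point" ([x, y, z] in m, in world coordinates, good to about 4 mm: the middle of the surface that is visible of it).
The state is a dict: "time": time; "joints": joint angles; "joint_vel": joint speeds; "effort": joint torques, N m; "ee_pos": TCP position; "eef_rot": TCP orientation; "wrist_force": force on the tool from outside, world axes, zero at the start; "ft_torque": the same for the moment, N m; "width": finger opening in m; "grasp_force": force on a finger pad.
Only numpy, scipy, OpenCV 4.12 (cv2) and the standard library are available. Lean on these libraries where they do the work, as an engineer would, in place of code of your own. Each camera call takes 0.05 s, during which the arm holds its last target. There are 200 camera calls.

## Task

Sort the washed metalware into the air dryer: stand both steel pots upright in the square tray and lay the spatula flat in the oblong tray, leaving the small jar and the rubber stopper among them where they are. Then grip the dryer's spring-return air slide, pull it out towards you until its grip plate lines up with the upright index fin beside it, and finish while still holding it there with the gripper, since it springs shut if let go.

Things in the scene. Friction and masses are not known exactly. Their poses are not given: they have to be found in the camera images.
- dryer: Fixed bench air dryer: white deck 280 (its x) by 410 (its y) by 45 mm high; origin: centre of its underside, on the table. Trays, index fin and slide stand on the deck and share its yaw (within 0.15 rad of world). At its +y end, far side, is a grey valve housing (its x 75 to 130, y 120 to 180 mm, top 100 mm above the table).
- square_tray: Square open steel tray fixed on the dryer deck, 160 by 160 mm outside, 20 mm high, walls and floor 4 mm. Origin: centre of its underside, 45 mm above the table. Which tray is nearer the slide varies.
- long_tray: Oblong open steel tray fixed on the dryer deck, 200 mm (its x) by 100 mm (its y) outside, 20 mm high, walls and floor 4 mm. Origin: centre of its underside, 45 mm above the table.
- slide: Sprung air slide on the dryer (same axes): upright black grip plate 14 mm thick (x), 40 wide (y), 65 to 121 mm above the table, on a 30 by 30 mm foot; a 10 mm rod, axis 65 mm above the table, runs back to the housing, 58 mm behind the closed plate. Origin: under the plate's middle, at deck height (45 mm). Opens along its own -x, towards the robot, travel 85 mm. A pointer marks its middle.
- slide_grip (a point): Point on the grip plate's middle, 100 mm above the table, moving with the slide: pinch here from above, fingers in front of and behind the plate (closing along the slide's x). The spring pulls the slide back to the closed stop with 4 N when closed, 8 N at 50 mm and 11 N fully out, and shuts it if let go.
- index_fin: The mark: upright dark steel fin on the deck beside the slide, on its +y side, 4 mm thick (its x), 10 wide, 30 high. Origin: bottom middle, at deck height. It stands 35 to 65 mm towards the robot from the closed slide and 38 mm aside of its middle line. The slide is at the mark when the middle of its plate has the same x as the fin in the dryer's axes.
- pot_a: Closed round steel sample pot, diameter 44 mm, 60 mm high, about 0.12 kg, standing on the table at the start. Origin: centre of its underside.
- pot_b: A second pot, the same as pot_a.
- spatula: Steel lab spatula lying flat, 140 mm long along its x: handle 12 mm wide and 10 mm high over x -70 to 25 mm, flat blade 22 mm wide and 4 mm thick over x 23 to 70 mm, about 0.05 kg. Origin: middle of its length, at the underside. Its x is within 0.35 rad of world x at the start.
- jar: Bystander: small amber glass jar with white cap, diameter 44 mm, 65 mm high, standing among the metalware. Origin: centre of its underside.
- stopper: Bystander: dark rubber stopper, diameter 30 mm, 25 mm high, standing between the metalware. Origin: centre of its underside.
Things that resemble listed ones, but are neither listed nor needed, are in the scene too. What is shaped like the pot_b but pink is not meant. Of the things that look like the spatula, the larger one is meant.

How it is judged:
On the way, in this order (a step that is already met when the one before it is completed fails the run):
1. both pots stand released in the square tray and the spatula lies released in the oblong tray (x of pot_a in the frame of square_tray between -0.06 and 0.06 m and y of pot_a in the frame of square_tray between -0.06 and 0.06 m and z of pot_a in the frame of square_tray between -0.004 and 0.012 m and angle between each of pot_a, pot_b's own z axis and vertical below 0.15 rad and linear speed of each of pot_a, pot_b, spatula below 0.03 m/s and contact force between the fingers and pot_a below 0.2 N and x of pot_b in the frame of square_tray between -0.06 and 0.06 m and y of pot_b in the frame of square_tray between -0.06 and 0.06 m and z of pot_b in the frame of square_tray between -0.004 and 0.012 m and contact force between the fingers and pot_b below 0.2 N and x of spatula in the frame of long_tray between -0.045 and 0.045 m and y of spatula in the frame of long_tray between -0.045 and 0.045 m and z of spatula in the frame of long_tray between -0.004 and 0.018 m and angle between spatula's own x axis and vertical between 1.45 and 1.7 rad and contact force between the fingers and spatula below 0.2 N), for 0.2 s.
2. the slide is held by the fingers, still, in line with the index fin (x of slide in the frame of index_fin between -0.006 and 0.006 m and contact force between the fingers and slide above 1.5 N and linear speed of slide below 0.02 m/s), for 0.5 s.
At the end, for the whole second after the job is handed in: Both pots stand upright (within 0.15 rad) on the floor of the square tray and the spatula lies flat in the oblong tray, all at rest and not touched by the fingers; the fingers hold the slide (more than 1.5 N), at rest, with the middle of its grip plate within 6 mm of the index fin along the pull (all of step 1 and all of step 2); the arm keeps its last pose, push and grip.
It fails at once if the jar is moved more than 30 mm or knocked over (distance of jar from where it was at the start of the episode above 0.03 m or angle between jar's own z axis and vertical above 0.5 rad).
It fails at once if the stopper is moved more than 30 mm or knocked over (distance of stopper from where it was at the start of the episode above 0.03 m or angle between stopper's own z axis and vertical above 0.5 rad).
It also fails if it takes over 72 s, if anything falls off the work surface, if the arm or the gripper's body presses on something with over 40 N, if the wrist force passes 120 N, or if a joint passes its speed limit or range.

## Working session

There is one attempt and no reset: what is moved stays moved. The work goes in short steps, Python scripts to look and compute and a shell command to move; the robot and the scene stay as the last step left them, time stands still between calls to the robot, and variables do not carry over. Pictures are saved under pics/ and viewed, at most 10 in all, crops included, and the job is handed in when it is done.

```bash
mkdir -p pics; ls; cat > h.py <<'E'
import numpy as np, cv2
from bench import robot
def grab(n,save=None):
    f=robot.grab_frame(n)
    if save: cv2.imwrite('pics/'+save,np.ascontiguousarray(f["pixels"][:,:,::-1]))
    return f
def proj(f,p):
    c=np.array(f["camera_from_world"])@np.append(p,1); return (f["cx"]+f["fx"]*c[0]/-c[2], f["cy"]-f["fy"]*c[1]/-c[2])
def ray(f,u,v,fish=False):
    M=np.array(f["camera_from_world"]); a=(u-f["cx"])/f["fx"]; b=(v-f["cy"])/f["fy"]
    if fish:
        r=np.hypot(a,b); s=np.sin(r)/r if r>1e-9 else 1; d=np.array([a*s,-b*s,-np.cos(r)])
    else: d=np.array([a,-b,-1.])
    d=M[:3,:3].T@d; return -M[:3,:3].T@M[:3,3], d/np.linalg.norm(d)
def atz(f,u,v,z,fish=False):
    o,d=ray(f,u,v,fish); return o+d*(z-o[2])/d[2]
def tri(*rays):
    A=sum(np.eye(3)-np.outer(d,d) for o,d in rays); b=sum((np.eye(3)-np.outer(d,d))@o for o,d in rays); return np.linalg.solve(A,b)
E
python3 - <<'E'
from h import *
np.set_printoptions(precision=3,suppress=True)
print(robot.read_state())
for c in ("top","scene"):
    f=grab(c,c+'0.png'); 
    print(c,f["fx"],f["cx"],f["cy"],np.array(ray(f,256,192)))
    for t in ["dryer","square_tray","long_tray","slide","slide_grip","index_fin","pot_a","spatula","jar","stopper"]:
        r=robot.search_frame(c,t)
        print(t,[(np.round(x["point"],3).tolist(),round(x["confidence"],2),np.round(proj(f,x["point"])).tolist()) for x in r[:5]])
E
```

```text
pics
{'time': 0.0, 'joints': array([ 1.276,  0.379,  1.735,  0.   ,  1.028, -0.033]), 'joint_vel': array([-0.   , -0.001, -0.001, -0.   ,  0.001, -0.001]), 'effort': array([ -0.004, -76.367, -43.437,   0.065,   0.042,  -0.   ]), 'ee_pos': array([0.181, 0.676, 0.235]), 'eef_rot': array([-0.41 , -3.115,  0.002]), 'wrist_force': array([-0.319,  0.402, -0.372]), 'ft_torque': array([ 0.011, -0.015,  0.034]), 'grasp_force': 0.0, 'width': 0.09136618897978785}
top 386.25099164834796 257.9909617078503 196.3719122857671 [[ 0.327  0.058  1.077]
 [ 0.194  0.018 -0.981]]
dryer [([0.506, -0.086, 0.048], 0.93, [316.0, 202.0])]
square_tray [([0.524, -0.303, 0.049], 0.65, [397.0, 197.0])]
long_tray [([0.522, -0.16, 0.048], 0.88, [343.0, 197.0])]
slide [([0.528, -0.02, 0.07], 0.62, [292.0, 192.0])]
slide_grip [([0.531, -0.022, 0.074], 0.53, [293.0, 191.0])]
index_fin [([0.485, 0.016, 0.047], 0.44, [278.0, 209.0])]
pot_a [([0.419, 0.229, 0.061], 0.85, [197.0, 232.0]), ([0.373, 0.402, 0.057], 0.85, [131.0, 248.0]), ([0.453, 0.378, 0.06], 0.53, [142.0, 218.0])]
spatula [([0.604, 0.235, 0.008], 0.54, [202
[... 186 characters left out ...]
ryer [([0.611, -0.042, 0.043], 0.74, [192.0, 214.0])]
square_tray [([0.529, -0.3, 0.048], 0.93, [141.0, 151.0])]
long_tray []
slide [([0.536, -0.014, 0.079], 0.76, [223.0, 189.0])]
slide_grip [([0.538, -0.015, 0.08], 0.71, [222.0, 189.0])]
index_fin [([0.493, 0.02, 0.049], 0.56, [247.0, 195.0]), ([0.469, 0.381, 0.052], 0.45, [399.0, 265.0]), ([0.518, 0.29, 0.025], 0.39, [344.0, 266.0])]
pot_a [([0.386, 0.407, 0.049], 0.92, [427.0, 247.0]), ([0.471, 0.381, 0.049], 0.86, [398.0, 266.0]), ([0.436, 0.232, 0.051], 0.6, [340.0, 222.0])]
spatula [([0.616, 0.235, 0.008], 0.58, [294.0, 289.0])]
jar [([0.612, 0.358, 0.057], 0.89, [355.0, 307.0])]
stopper [([0.515, 0.292, 0.024], 0.62, [345.0, 266.0])]
```

```bash
python3 - <<'E'
import cv2
t=cv2.imread('pics/top0.png'); cv2.imwrite('pics/t1.png',cv2.resize(t[90:330,100:440],None,fx=2.35,fy=2.35,interpolation=cv2.INTER_CUBIC))
s=cv2.imread('pics/scene0.png'); cv2.imwrite('pics/s1.png',cv2.resize(s,(800,600),interpolation=cv2.INTER_CUBIC))
E
```

```text
(no output)
```

View pics/t1.png

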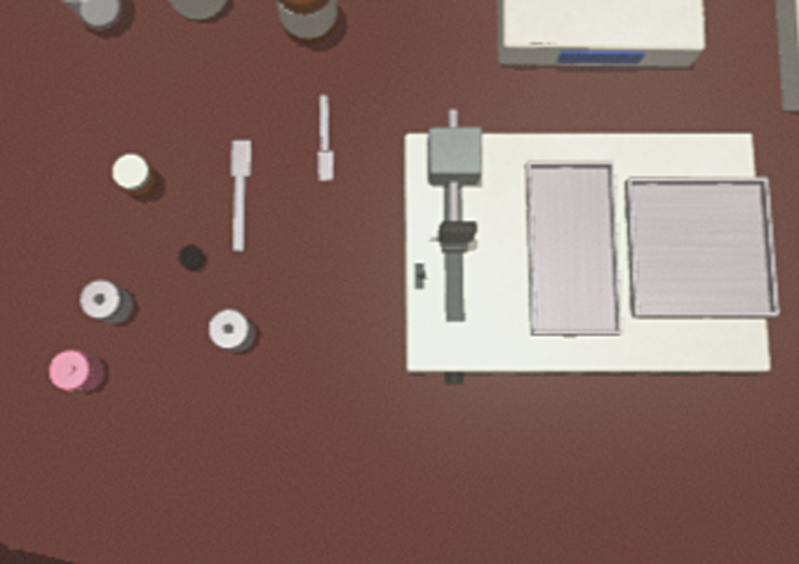

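View pics/s1.png

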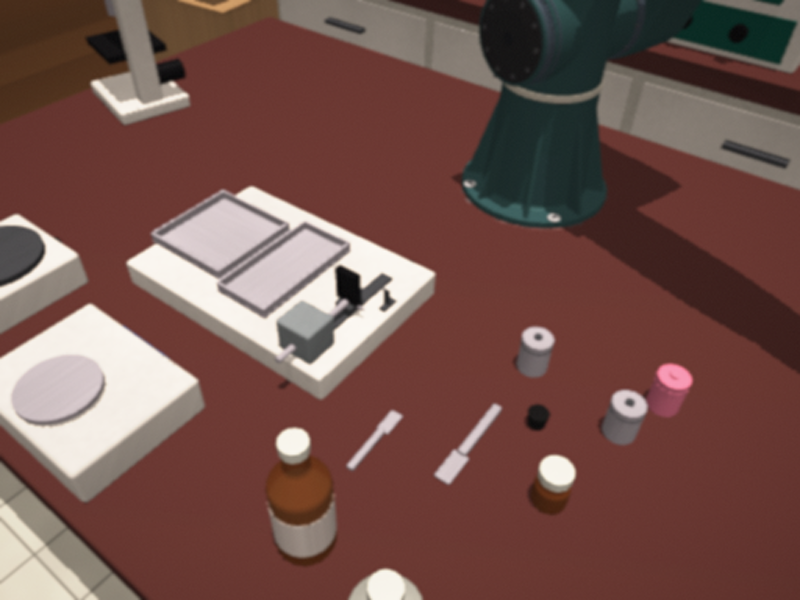

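The top crop shows the real pots (grey) at (100,299) and (228,328), with the pink decoy at (70,370). The jar is at (130,172), the stopper at (192,258), and the larger spatula at (238,195) with its blade pointing +x. The smaller decoy spatula is at (325,138). On the dryer, the slide plate is at (457,232), the fin at (420,275), the oblong tray is next to the slide and the square tray is beyond it. The scene view agrees.

```bash
python3 - <<'E'
from h import *
np.set_printoptions(precision=4,suppress=True)
T=grab("top");S=grab("scene")
P={'potA_top':((100,299),(628,401)),'potB_top':((228,328),(537,338)),'pink':((70,370),(673,378)),'jar_cap':((130,172),(557,470)),'stopper_top':((192,255),(538,411)),
'sp_handle_end':((238,250),(498,407)),'sp_blade_end':((242,141),(443,477)),
'L++':((529,162),(264,311)),'L-+':((531,333),(349,246)),'L--':((619,333),(309,226)),'L+-':((611,164),(220,285)),
'S++':((627,180),(218,275)),'S-+':((632,316),(288,232)),'S--':((778,314),(223,192)),'S+-':((767,180),(153,235)),
'deck++':((405,134),(321,389)),'deck-+':((408,371),(434,275)),'deck--':((770,371),(250,187)),'fin_top':((420,264),(388,289)),'plate_top':((457,226),(349,270))}
for k,(a,b) in P.items():
    p=tri(ray(T,99.8+a[0]/2.35,89.8+a[1]/2.35),ray(S,b[0]/1.5625-.2,b[1]/1.5625-.2)); print(k,p)
E
```

```text
potA_top [0.455  0.3779 0.0619]
potB_top [0.4249 0.2321 0.0593]
pink [0.3751 0.408  0.0553]
jar_cap [0.6033 0.3541 0.0626]
stopper_top [0.5128 0.2854 0.027 ]
sp_handle_end [0.5236 0.2344 0.0064]
sp_blade_end [0.6599 0.2365 0.0051]
L++ [ 0.6223 -0.1066  0.0595]
L-+ [ 0.4258 -0.1088  0.0563]
L-- [ 0.4251 -0.2037  0.0539]
L+- [ 0.6217 -0.2016  0.0575]
S++ [ 0.6051 -0.2221  0.0546]
S-+ [ 0.4482 -0.2257  0.0433]
S-- [ 0.4504 -0.3827  0.0604]
S+- [ 0.6055 -0.3806  0.058 ]
deck++ [0.6631 0.0373 0.03  ]
deck-+ [0.3817 0.0287 0.038 ]
deck-- [ 0.389  -0.3798  0.04  ]
fin_top [0.4957 0.0205 0.084 ]
plate_top [ 0.532  -0.0188  0.1228]
```

```bash
python3 -m pendant '[{"tx":27,"ty":-29.5,"rz":0.026,"grip":1},{"tx":27,"ty":-29.5,"rz":0.026},{"tx":27,"ty":-29.5,"rz":0.026},{"tx":27,"ty":-29.5,"rz":0.026},{"tx":27,"ty":-29.5,"rz":0.026},{"tx":27,"ty":-29.5,"rz":0.026},{"tx":27,"ty":-29.5,"rz":0.026},{"tx":27,"ty":-29.5,"rz":0.026},{"tx":27,"ty":-29.5,"rz":0.026},{"tx":27,"ty":-29.5,"rz":0.026}]'
python3 -m pendant '[{"tx":4,"ty":-3}]'
python3 - <<'E'
from h import *
np.set_printoptions(precision=4,suppress=True)
f=grab("wrist","w1.png"); print(f["fx"],f["cx"],f["cy"],np.array(f["camera_from_world"]))
for t in ["pot_a","spatula","stopper","jar"]: print(t,[(np.round(x["point"],3).tolist(),round(x["confidence"],2)) for x in robot.search_frame("wrist",t)])
E
```

```text
297.3186396354542 262.06620549999496 189.02257629273674 [[ 0.2595  0.9657 -0.0002 -0.6999]
 [-0.9265  0.2489 -0.2822  0.0312]
 [-0.2725  0.0734  0.9594 -0.3917]
 [ 0.      0.      0.      1.    ]]
pot_a []
spatula []
stopper []
jar []invalid input
invalid input
```

View pics/w1.png

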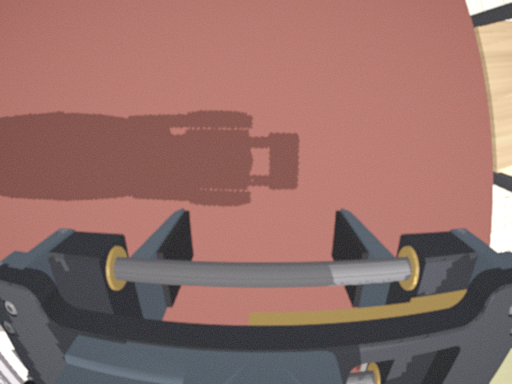

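The wrist view shows only bare table and the jaws: the move was refused, so the arm is still at its start pose. The rows probably need all seven fields, so I'll test that.

```bash
python3 -m pendant '[{"tx":27.5,"ty":-30,"tz":0,"rx":0,"ry":0,"rz":0.026,"grip":1},{"tx":27.5,"ty":-30,"tz":0,"rx":0,"ry":0,"rz":0.026,"grip":1},{"tx":27.5,"ty":-30,"tz":0,"rx":0,"ry":0,"rz":0.026,"grip":1},{"tx":27.5,"ty":-30,"tz":0,"rx":0,"ry":0,"rz":0.026,"grip":1},{"tx":27.5,"ty":-30,"tz":0,"rx":0,"ry":0,"rz":0.026,"grip":1},{"tx":27.5,"ty":-30,"tz":0,"rx":0,"ry":0,"rz":0.026,"grip":1},{"tx":27.5,"ty":-30,"tz":0,"rx":0,"ry":0,"rz":0.026,"grip":1},{"tx":27.5,"ty":-30,"tz":0,"rx":0,"ry":0,"rz":0.026,"grip":1}]'
python3 - <<'E'
from h import *
np.set_printoptions(precision=4,suppress=True)
f=grab("wrist","w2.png"); print(np.array(f["camera_from_world"]))
for t in ["pot_a","spatula","stopper","jar"]: print(t,[(np.round(x["point"],3).tolist(),round(x["confidence"],2)) for x in robot.search_frame("wrist",t)])
E
```

```text
time: 2.28
ee_pos: [0.4563, 0.3755, 0.2362]
eef_rot: [0.001, 3.141, 0.0]
wrist_force: [0.8, 0.5, 0.8]
width: 0.0914
grasp_force: 0.0
[[ 0.0011  1.      0.0004 -0.376 ]
 [-0.9593  0.0012 -0.2825  0.469 ]
 [-0.2825 -0.0001  0.9593 -0.2627]
 [ 0.      0.      0.      1.    ]]
pot_a [([0.451, 0.377, 0.065], 0.84), ([0.374, 0.405, 0.057], 0.67), ([0.421, 0.239, 0.061], 0.56)]
spatula [([0.524, 0.233, 0.008], 0.6)]
stopper [([0.51, 0.291, 0.022], 0.74)]
jar [([0.605, 0.355, 0.064], 0.87)]
```

View pics/w2.png

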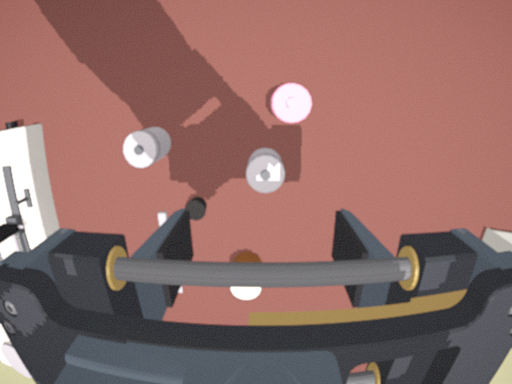

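The wrist view shows pot A's top at (265,173) under the jaws, pot B at (141,149), pink at (291,103) and the stopper at (196,209). This matches the triangulated positions. Next I grasp pot A.

```bash
python3 -m pendant '[{"tx":-2,"ty":2,"tz":-38.6,"rx":0,"ry":0,"rz":0,"grip":1},{"tx":0,"ty":0,"tz":-38.6,"rx":0,"ry":0,"rz":0,"grip":1},{"tx":0,"ty":0,"tz":-38.6,"rx":0,"ry":0,"rz":0,"grip":1},{"tx":0,"ty":0,"tz":-38.6,"rx":0,"ry":0,"rz":0,"grip":1},{"tx":0,"ty":0,"tz":-38.6,"rx":0,"ry":0,"rz":0,"grip":1},{"tx":0,"ty":0,"tz":0,"rx":0,"ry":0,"rz":0,"grip":0},{"tx":0,"ty":0,"tz":0,"rx":0,"ry":0,"rz":0,"grip":0},{"tx":0,"ty":0,"tz":0,"rx":0,"ry":0,"rz":0,"grip":0},{"tx":0,"ty":0,"tz":0,"rx":0,"ry":0,"rz":0,"grip":0},{"tx":0,"ty":0,"tz":0,"rx":0,"ry":0,"rz":0,"grip":0}]'
```

```text
time: 3.37
ee_pos: [0.4542, 0.3803, 0.0455]
eef_rot: [0.002, 3.139, 0.004]
wrist_force: [0.7, 0.3, 0.1]
width: 0.061
grasp_force: 0.0
```

```bash
python3 -m pendant '[{"tx":0,"ty":0,"tz":0,"rx":0,"ry":0,"rz":0,"grip":0},{"tx":0,"ty":0,"tz":0,"rx":0,"ry":0,"rz":0,"grip":0},{"tx":0,"ty":0,"tz":0,"rx":0,"ry":0,"rz":0,"grip":0},{"tx":0,"ty":0,"tz":0,"rx":0,"ry":0,"rz":0,"grip":0},{"tx":0,"ty":0,"tz":0,"rx":0,"ry":0,"rz":0,"grip":0},{"tx":0,"ty":0,"tz":20,"rx":0,"ry":0,"rz":0,"grip":0},{"tx":0,"ty":0,"tz":38,"rx":0,"ry":0,"rz":0,"grip":0}]'
```

```text
time: 3.95
ee_pos: [0.4512, 0.3776, 0.0984]
eef_rot: [-0.003, -3.137, 0.006]
wrist_force: [-0.2, -0.1, -1.1]
width: 0.0435
grasp_force: 30.0
```

```bash
python3 -m pendant '[{"tx":0,"ty":-20,"tz":34,"rx":0,"ry":0,"rz":0,"grip":0},{"tx":0,"ty":-22,"tz":34,"rx":0,"ry":0,"rz":0,"grip":0},{"tx":0,"ty":-22,"tz":34,"rx":0,"ry":0,"rz":0,"grip":0},{"tx":7,"ty":-40,"tz":0,"rx":0,"ry":0,"rz":0,"grip":0},{"tx":7,"ty":-40,"tz":0,"rx":0,"ry":0,"rz":0,"grip":0},{"tx":7,"ty":-40,"tz":0,"rx":0,"ry":0,"rz":0,"grip":0},{"tx":7,"ty":-40,"tz":0,"rx":0,"ry":0,"rz":0,"grip":0},{"tx":7,"ty":-40,"tz":0,"rx":0,"ry":0,"rz":0,"grip":0},{"tx":7,"ty":-40,"tz":0,"rx":0,"ry":0,"rz":0,"grip":0},{"tx":7,"ty":-40,"tz":0,"rx":0,"ry":0,"rz":0,"grip":0}]'
python3 -m pendant '[{"tx":7,"ty":-40,"tz":0,"rx":0,"ry":0,"rz":0,"grip":0},{"tx":7,"ty":-40,"tz":0,"rx":0,"ry":0,"rz":0,"grip":0},{"tx":7,"ty":-40,"tz":0,"rx":0,"ry":0,"rz":0,"grip":0},{"tx":7,"ty":-40,"tz":0,"rx":0,"ry":0,"rz":0,"grip":0},{"tx":7,"ty":-40,"tz":0,"rx":0,"ry":0,"rz":0,"grip":0},{"tx":7,"ty":-40,"tz":0,"rx":0,"ry":0,"rz":0,"grip":0},{"tx":7,"ty":-40,"tz":0,"rx":0,"ry":0,"rz":0,"grip":0},{"tx":7,"ty":-40,"tz":0,"rx":0,"ry":0,"rz":0,"grip":0},{"tx":0,"ty":-20,"tz":0,"rx":0,"ry":0,"rz":0,"grip":0}]'
python3 - <<'E'
from h import *
f=grab("wrist","w3.png")
for c in ("wrist","top","scene"):
  if c!="wrist": f=grab(c,c+"3.png")
  for t in ["square_tray","long_tray","slide","index_fin"]: print(c,t,[(np.round(x["point"],3).tolist(),round(x["confidence"],2)) for x in robot.search_frame(c,t)])
E
```

```text
time: 4.78
ee_pos: [0.502, 0.0331, 0.2033]
eef_rot: [0.003, 3.141, 0.0]
wrist_force: [0.8, 0.4, -0.0]
width: 0.0437
grasp_force: 30.0
time: 5.53
ee_pos: [0.5587, -0.3089, 0.2033]
eef_rot: [0.005, 3.141, -0.002]
wrist_force: [0.2, 0.6, -0.8]
width: 0.0432
grasp_force: 30.0
wrist square_tray [([0.516, -0.297, 0.051], 0.65)]
wrist long_tray [([0.513, -0.158, 0.046], 0.71)]
wrist slide [([0.54, -0.036, 0.07], 0.73), ([0.489, 0.014, 0.051], 0.52)]
wrist index_fin [([0.49, 0.012, 0.05], 0.44)]
top square_tray [([0.522, -0.281, 0.052], 0.77)]
top long_tray []
top slide [([0.528, -0.016, 0.07], 0.86)]
top index_fin [([0.482, 0.018, 0.049], 0.44)]
scene square_tray [([0.528, -0.302, 0.049], 0.62)]
scene long_tray [([0.529, -0.156, 0.053], 0.89)]
scene slide [([0.537, -0.014, 0.076], 0.96), ([0.528, -0.302, 0.051], 0.52)]
scene index_fin [([0.491, 0.019, 0.048], 0.53)]
```

View pics/w3.png

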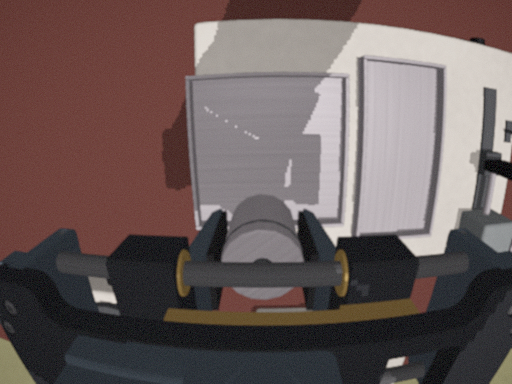

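The view shows pot A in the jaws over the square tray. The tray rim corners are at (188,77), (347,74), (343,222) and (197,226), and the oblong tray's are at (359,59), (443,67), (427,237) and (356,236). I'll project these at rim height.

```bash
python3 - <<'E'
from h import *
np.set_printoptions(precision=4,suppress=True)
f=grab("wrist")
for n,q in {'S':[(188,77),(347,74),(343,222),(197,226)],'L':[(359,59),(443,67),(427,237),(356,236)]}.items():
    p=np.array([atz(f,u,v,.065,True) for u,v in q]); print(n,p[:,:2].tolist(),p.mean(0))
print(robot.read_state()["ee_pos"])
E
```

```text
S [[0.44964179987956265, -0.3758928856448507], [0.4462555718053789, -0.22211557739354365], [0.5993403631548596, -0.21821396479542782], [0.6032836386103736, -0.3741950943828557]] [ 0.5246 -0.2976  0.065 ]
L [[0.4300872424335216, -0.2097031635910776], [0.4260702937679136, -0.10995491952015532], [0.6226871527592731, -0.10737818493538548], [0.6165391671235532, -0.20137988018276437]] [ 0.5238 -0.1571  0.065 ]
[ 0.5582 -0.3047  0.203 ]
```

```bash
python3 -m pendant '[{"tx":2,"ty":4,"tz":-36,"rx":0,"ry":0,"rz":0,"grip":0},{"tx":0,"ty":0,"tz":-36,"rx":0,"ry":0,"rz":0,"grip":0},{"tx":0,"ty":0,"tz":-28,"rx":0,"ry":0,"rz":0,"grip":0},{"tx":0,"ty":0,"tz":-7,"rx":0,"ry":0,"rz":0,"grip":0},{"tx":0,"ty":0,"tz":-3,"rx":0,"ry":0,"rz":0,"grip":0},{"tx":0,"ty":0,"tz":0,"rx":0,"ry":0,"rz":0,"grip":0}]'
python3 -m pendant '[{"tx":0,"ty":0,"tz":0,"rx":0,"ry":0,"rz":0,"grip":1},{"tx":0,"ty":0,"tz":0,"rx":0,"ry":0,"rz":0,"grip":1},{"tx":0,"ty":0,"tz":0,"rx":0,"ry":0,"rz":0,"grip":1},{"tx":0,"ty":0,"tz":0,"rx":0,"ry":0,"rz":0,"grip":1},{"tx":0,"ty":0,"tz":20,"rx":0,"ry":0,"rz":0,"grip":1},{"tx":0,"ty":0,"tz":40,"rx":0,"ry":0,"rz":0,"grip":1},{"tx":0,"ty":0,"tz":40,"rx":0,"ry":0,"rz":0,"grip":1},{"tx":-4,"ty":35,"tz":10,"rx":0,"ry":0,"rz":0,"grip":1},{"tx":-11,"ty":39,"tz":0,"rx":0,"ry":0,"rz":0,"grip":1},{"tx":-11,"ty":39,"tz":0,"rx":0,"ry":0,"rz":0,"grip":1}]'
python3 -m pendant '[{"tx":-11,"ty":39,"tz":0,"rx":0,"ry":0,"rz":0,"grip":1},{"tx":-11,"ty":39,"tz":0,"rx":0,"ry":0,"rz":0,"grip":1},{"tx":-11,"ty":39,"tz":0,"rx":0,"ry":0,"rz":0,"grip":1},{"tx":-11,"ty":39,"tz":0,"rx":0,"ry":0,"rz":0,"grip":1},{"tx":-11,"ty":39,"tz":0,"rx":0,"ry":0,"rz":0,"grip":1},{"tx":-11,"ty":39,"tz":0,"rx":0,"ry":0,"rz":0,"grip":1},{"tx":-11,"ty":39,"tz":0,"rx":0,"ry":0,"rz":0,"grip":1},{"tx":-11,"ty":39,"tz":0,"rx":0,"ry":0,"rz":0,"grip":1},{"tx":-11,"ty":39,"tz":0,"rx":0,"ry":0,"rz":0,"grip":1},{"tx":-11,"ty":39,"tz":0,"rx":0,"ry":0,"rz":0,"grip":1}]'
python3 - <<'E'
from h import *
grab("wrist","w4.png"); grab("top","top4.png"); grab("scene","s4.png")
for c in ("wrist","top","scene"):print(c,[(np.round(x["point"],3).tolist(),round(x["confidence"],2)) for x in robot.search_frame(c,"pot_a")])
E
```

```text
time: 6.83
ee_pos: [0.5601, -0.3007, 0.093]
eef_rot: [-0.003, -3.141, -0.001]
wrist_force: [0.3, 0.3, -1.2]
width: 0.0434
grasp_force: 30.0
time: 7.67
ee_pos: [0.5343, -0.1872, 0.2044]
eef_rot: [0.005, 3.139, -0.002]
wrist_force: [0.8, 0.3, -0.2]
width: 0.0909
grasp_force: 0.0
time: 8.5
ee_pos: [0.4234, 0.2039, 0.2035]
eef_rot: [0.003, 3.141, 0.001]
wrist_force: [1.4, -0.2, -0.6]
width: 0.0911
grasp_force: 0.0
wrist [([0.372, 0.394, 0.058], 0.81)]
top [([0.557, -0.292, 0.108], 0.67), ([0.374, 0.421, 0.057], 0.53)]
scene [([0.388, 0.409, 0.05], 0.9), ([0.436, 0.231, 0.049], 0.86), ([0.571, -0.289, 0.089], 0.84), ([0.529, -0.158, 0.05], 0.69)]
```

Pot A stands in the tray: its top reads z 0.108 and its y is around -0.29. Next is pot B.

```bash
python3 -m pendant '[{"tx":0.5,"ty":30,"tz":-20,"rx":0,"ry":0,"rz":0,"grip":1},{"tx":0,"ty":0,"tz":-35,"rx":0,"ry":0,"rz":0,"grip":1},{"tx":0,"ty":0,"tz":-35,"rx":0,"ry":0,"rz":0,"grip":1},{"tx":0,"ty":0,"tz":-35,"rx":0,"ry":0,"rz":0,"grip":1},{"tx":0,"ty":0,"tz":-35,"rx":0,"ry":0,"rz":0,"grip":1},{"tx":0,"ty":0,"tz":0,"rx":0,"ry":0,"rz":0,"grip":0},{"tx":0,"ty":0,"tz":0,"rx":0,"ry":0,"rz":0,"grip":0},{"tx":0,"ty":0,"tz":0,"rx":0,"ry":0,"rz":0,"grip":0},{"tx":0,"ty":0,"tz":0,"rx":0,"ry":0,"rz":0,"grip":0},{"tx":0,"ty":0,"tz":0,"rx":0,"ry":0,"rz":0,"grip":0}]'
python3 -m pendant '[{"tx":0,"ty":0,"tz":0,"rx":0,"ry":0,"rz":0,"grip":0},{"tx":0,"ty":0,"tz":0,"rx":0,"ry":0,"rz":0,"grip":0},{"tx":0,"ty":0,"tz":0,"rx":0,"ry":0,"rz":0,"grip":0},{"tx":0,"ty":0,"tz":0,"rx":0,"ry":0,"rz":0,"grip":0},{"tx":0,"ty":0,"tz":0,"rx":0,"ry":0,"rz":0,"grip":0},{"tx":0,"ty":0,"tz":20,"rx":0,"ry":0,"rz":0,"grip":0},{"tx":0,"ty":0,"tz":38,"rx":0,"ry":0,"rz":0,"grip":0},{"tx":0,"ty":0,"tz":38,"rx":0,"ry":0,"rz":0,"grip":0},{"tx":0,"ty":0,"tz":38,"rx":0,"ry":0,"rz":0,"grip":0},{"tx":0,"ty":0,"tz":26,"rx":0,"ry":0,"rz":0,"grip":0}]'
```

```text
time: 9.63
ee_pos: [0.426, 0.2325, 0.045]
eef_rot: [0.003, 3.138, 0.002]
wrist_force: [-0.8, -0.1, -0.1]
width: 0.0608
grasp_force: 0.0
time: 10.47
ee_pos: [0.4251, 0.2325, 0.2064]
eef_rot: [0.003, 3.139, 0.002]
wrist_force: [0.6, 1.0, -0.3]
width: 0.0432
grasp_force: 30.0
```

```bash
python3 -m pendant '[{"tx":4.7,"ty":-38,"tz":0,"rx":0,"ry":0,"rz":0,"grip":0},{"tx":4.7,"ty":-38,"tz":0,"rx":0,"ry":0,"rz":0,"grip":0},{"tx":4.7,"ty":-38,"tz":0,"rx":0,"ry":0,"rz":0,"grip":0},{"tx":4.7,"ty":-38,"tz":0,"rx":0,"ry":0,"rz":0,"grip":0},{"tx":4.7,"ty":-38,"tz":0,"rx":0,"ry":0,"rz":0,"grip":0},{"tx":4.7,"ty":-38,"tz":0,"rx":0,"ry":0,"rz":0,"grip":0},{"tx":4.7,"ty":-38,"tz":0,"rx":0,"ry":0,"rz":0,"grip":0},{"tx":4.7,"ty":-38,"tz":0,"rx":0,"ry":0,"rz":0,"grip":0},{"tx":4.7,"ty":-38,"tz":0,"rx":0,"ry":0,"rz":0,"grip":0},{"tx":4.7,"ty":-38,"tz":0,"rx":0,"ry":0,"rz":0,"grip":0}]'
python3 -m pendant '[{"tx":4.7,"ty":-38,"tz":0,"rx":0,"ry":0,"rz":0,"grip":0},{"tx":4.7,"ty":-38,"tz":0,"rx":0,"ry":0,"rz":0,"grip":0},{"tx":4.7,"ty":-38,"tz":0,"rx":0,"ry":0,"rz":0,"grip":0},{"tx":4.7,"ty":-38,"tz":0,"rx":0,"ry":0,"rz":0,"grip":0},{"tx":0,"ty":0,"tz":-36,"rx":0,"ry":0,"rz":0,"grip":0},{"tx":0,"ty":0,"tz":-36,"rx":0,"ry":0,"rz":0,"grip":0},{"tx":0,"ty":0,"tz":-28,"rx":0,"ry":0,"rz":0,"grip":0},{"tx":0,"ty":0,"tz":-7,"rx":0,"ry":0,"rz":0,"grip":0},{"tx":0,"ty":0,"tz":-3,"rx":0,"ry":0,"rz":0,"grip":0},{"tx":0,"ty":0,"tz":0,"rx":0,"ry":0,"rz":0,"grip":0}]'
```

```text
time: 11.3
ee_pos: [0.4713, -0.1498, 0.2032]
eef_rot: [0.003, 3.141, -0.0]
wrist_force: [0.7, 0.2, -1.2]
width: 0.0434
grasp_force: 30.0
time: 12.13
ee_pos: [0.4902, -0.2995, 0.0931]
eef_rot: [-0.002, -3.14, -0.001]
wrist_force: [-0.1, 0.5, -1.3]
width: 0.0433
grasp_force: 30.0
```

```bash
python3 - <<'E'
from h import *
s=robot.read_state(); print(s["ee_pos"],s["wrist_force"],s["width"])
E
```

```text
[ 0.49022078 -0.29949342  0.09307595] [-0.13776553  0.51419913 -1.3112057 ] 0.0433069470049486
```

```bash
python3 -m pendant '[{"tx":0,"ty":0,"tz":0,"rx":0,"ry":0,"rz":0,"grip":1},{"tx":0,"ty":0,"tz":0,"rx":0,"ry":0,"rz":0,"grip":1},{"tx":0,"ty":0,"tz":0,"rx":0,"ry":0,"rz":0,"grip":1},{"tx":0,"ty":0,"tz":0,"rx":0,"ry":0,"rz":0,"grip":1},{"tx":0,"ty":0,"tz":20,"rx":0,"ry":0,"rz":0,"grip":1},{"tx":0,"ty":0,"tz":40,"rx":0,"ry":0,"rz":0,"grip":1},{"tx":0,"ty":0,"tz":40,"rx":0,"ry":0,"rz":0,"grip":1},{"tx":6.5,"ty":38,"tz":10,"rx":0,"ry":0,"rz":0,"grip":1},{"tx":6.5,"ty":38,"tz":0,"rx":0,"ry":0,"rz":0,"grip":0.5},{"tx":6.5,"ty":38,"tz":0,"rx":0,"ry":0,"rz":0,"grip":0.5}]'
python3 -m pendant '[{"tx":6.5,"ty":38,"tz":0,"rx":0,"ry":0,"rz":0,"grip":0.5},{"tx":6.5,"ty":38,"tz":0,"rx":0,"ry":0,"rz":0,"grip":0.5},{"tx":6.5,"ty":38,"tz":0,"rx":0,"ry":0,"rz":0,"grip":0.5},{"tx":6.5,"ty":38,"tz":0,"rx":0,"ry":0,"rz":0,"grip":0.5},{"tx":6.5,"ty":38,"tz":0,"rx":0,"ry":0,"rz":0,"grip":0.5},{"tx":6.5,"ty":38,"tz":0,"rx":0,"ry":0,"rz":0,"grip":0.5},{"tx":6.5,"ty":38,"tz":0,"rx":0,"ry":0,"rz":0,"grip":0.5},{"tx":6.5,"ty":38,"tz":0,"rx":0,"ry":0,"rz":0,"grip":0.5},{"tx":6.5,"ty":38,"tz":0,"rx":0,"ry":0,"rz":0,"grip":0.5}]'
python3 - <<'E'
from h import *
s=grab("scene")["pixels"][:,:,::-1]; w=grab("wrist")["pixels"][:,:,::-1]
cv2.imwrite('pics/c5.png',np.hstack([cv2.resize(np.ascontiguousarray(s[90:270,60:260]),(400,360)),cv2.resize(np.ascontiguousarray(w),(400,300))[:, :] if 0 else cv2.copyMakeBorder(cv2.resize(np.ascontiguousarray(w),(400,300)),0,60,0,0,0)]))
for c in ("wrist","scene"):
  for t in ("pot_a","spatula"): print(c,[(np.round(x["point"],3).tolist(),round(x["confidence"],2)) for x in robot.search_frame(c,t)])
E
```

```text
time: 12.97
ee_pos: [0.5105, -0.185, 0.2046]
eef_rot: [0.005, 3.139, -0.002]
wrist_force: [0.3, -1.0, 0.4]
width: 0.0805
grasp_force: 0.0
time: 13.72
ee_pos: [0.5684, 0.1583, 0.2034]
eef_rot: [0.002, 3.141, 0.0]
wrist_force: [-0.1, -1.1, 0.5]
width: 0.0455
grasp_force: 0.0
wrist [([0.381, 0.396, 0.053], 0.58)]
wrist [([0.64, 0.132, 0.006], 0.95), ([0.577, 0.232, 0.009], 0.58)]
scene [([0.389, 0.409, 0.049], 0.96), ([0.567, -0.288, 0.09], 0.83), ([0.498, -0.289, 0.091], 0.63)]
scene [([0.615, 0.235, 0.007], 0.85), ([0.5, -0.292, 0.089], 0.71), ([0.515, 0.289, 0.027], 0.61), ([0.663, 0.142, 0.006], 0.58), ([0.616, -0.045, 0.044], 0.23)]
```

View pics/c5.png

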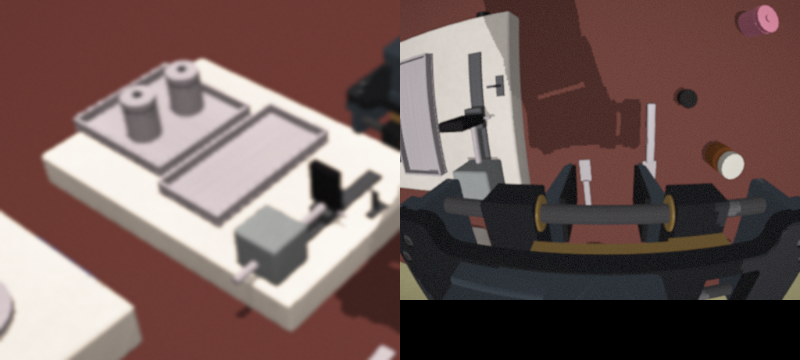

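Left: both pots stand upright in the square tray. Right (wrist view): the spatula handle runs from (651,104) to (650,165), which is wrist pixels (321,133) to (320,211).

```bash
python3 - <<'E'
from h import *
f=grab("wrist"); g=cv2.cvtColor(np.ascontiguousarray(f["pixels"]),cv2.COLOR_RGB2HSV)
for v in (135,140,150,160,170,180,190,200):
    r=g[v,305:335,1]; c=305+np.where(r<90)[0]
    if len(c): print(v,c.min(),c.max(),np.round(atz(f,c.mean(),v,.01,True),4))
print(robot.read_state()["ee_pos"])
E
```

```text
135 322 334 [0.523  0.2324 0.01  ]
140 322 334 [0.5289 0.2326 0.01  ]
150 322 334 [0.5408 0.233  0.01  ]
160 321 333 [0.5528 0.2323 0.01  ]
170 321 333 [0.565  0.2329 0.01  ]
180 321 333 [0.5773 0.2336 0.01  ]
190 321 332 [0.5899 0.2337 0.01  ]
200 320 332 [0.6027 0.2338 0.01  ]
[0.56827999 0.15514717 0.20294327]
```

```bash
python3 -m pendant '[{"tx":6,"ty":38,"tz":0,"rx":0,"ry":0,"rz":0,"grip":0.5},{"tx":7,"ty":39,"tz":0,"rx":0,"ry":0,"rz":0.015,"grip":0.5},{"tx":0,"ty":0,"tz":-39,"rx":0,"ry":0,"rz":0,"grip":0.5},{"tx":0,"ty":0,"tz":-39,"rx":0,"ry":0,"rz":0,"grip":0.5},{"tx":0,"ty":0,"tz":-39,"rx":0,"ry":0,"rz":0,"grip":0.5},{"tx":0,"ty":0,"tz":-36,"rx":0,"ry":0,"rz":0,"grip":0.5},{"tx":0,"ty":0,"tz":-20,"rx":0,"ry":0,"rz":0,"grip":0.5},{"tx":0,"ty":0,"tz":0,"rx":0,"ry":0,"rz":0,"grip":0.5}]'
python3 - <<'E'
from h import *
for i in range(4):
    s=robot.read_state(); robot.grab_frame("top"); print(s["ee_pos"],s["wrist_force"])
E
```

```text
time: 14.73
ee_pos: [0.579, 0.231, 0.0257]
eef_rot: [0.018, -3.135, 0.003]
wrist_force: [-1.5, -0.4, -1.6]
width: 0.0457
grasp_force: 0.0
[0.57895705 0.23095369 0.02573947] [-1.51597053 -0.41535822 -1.60462007]
[0.58039194 0.23162829 0.0283275 ] [-0.84482284 -0.9651835   0.69149644]
[0.58160355 0.23225091 0.03019022] [0.00656301 0.71275983 0.42012425]
[0.58239921 0.23270086 0.0312965 ] [ 0.58519257 -1.24927674  0.99625333]
```

```bash
python3 -m pendant '[{"tx":0,"ty":0,"tz":-4,"rx":0,"ry":0,"rz":0,"grip":0.5},{"tx":0,"ty":0,"tz":-2,"rx":0,"ry":0,"rz":0,"grip":0},{"tx":0,"ty":0,"tz":0,"rx":0,"ry":0,"rz":0,"grip":0},{"tx":0,"ty":0,"tz":0,"rx":0,"ry":0,"rz":0,"grip":0},{"tx":0,"ty":0,"tz":0,"rx":0,"ry":0,"rz":0,"grip":0},{"tx":0,"ty":0,"tz":0,"rx":0,"ry":0,"rz":0,"grip":0},{"tx":0,"ty":0,"tz":0,"rx":0,"ry":0,"rz":0,"grip":0},{"tx":0,"ty":0,"tz":0,"rx":0,"ry":0,"rz":0,"grip":0},{"tx":0,"ty":0,"tz":0,"rx":0,"ry":0,"rz":0,"grip":0}]'
```

```text
time: 15.68
ee_pos: [0.5816, 0.2333, 0.0241]
eef_rot: [-0.021, 3.141, 0.0]
wrist_force: [-1.3, -0.1, 3.3]
width: 0.0119
grasp_force: 30.0
```

```bash
python3 -m pendant '[{"tx":0,"ty":0,"tz":20,"rx":0,"ry":0,"rz":0,"grip":0},{"tx":0,"ty":0,"tz":38,"rx":0,"ry":0,"rz":0,"grip":0},{"tx":0,"ty":0,"tz":38,"rx":0,"ry":0,"rz":0,"grip":0},{"tx":0,"ty":0,"tz":38,"rx":0,"ry":0,"rz":0,"grip":0},{"tx":0,"ty":0,"tz":38,"rx":0,"ry":0,"rz":0,"grip":0},{"tx":-6.8,"ty":-39,"tz":4,"rx":0,"ry":0,"rz":0,"grip":0},{"tx":-6.8,"ty":-39,"tz":0,"rx":0,"ry":0,"rz":0,"grip":0},{"tx":-6.8,"ty":-39,"tz":0,"rx":0,"ry":0,"rz":0,"grip":0},{"tx":-6.8,"ty":-39,"tz":0,"rx":0,"ry":0,"rz":0,"grip":0}]'
python3 -m pendant '[{"tx":-6.8,"ty":-39,"tz":0,"rx":0,"ry":0,"rz":0,"grip":0},{"tx":-6.8,"ty":-39,"tz":0,"rx":0,"ry":0,"rz":0,"grip":0},{"tx":-6.8,"ty":-39,"tz":0,"rx":0,"ry":0,"rz":0,"grip":0},{"tx":-6.8,"ty":-39,"tz":0,"rx":0,"ry":0,"rz":0,"grip":0},{"tx":-6.8,"ty":-39,"tz":0,"rx":0,"ry":0,"rz":0,"grip":0},{"tx":-6.8,"ty":-39,"tz":0,"rx":0,"ry":0,"rz":0,"grip":0},{"tx":0,"ty":0,"tz":0,"rx":0,"ry":0,"rz":0,"grip":0},{"tx":0,"ty":0,"tz":-36,"rx":0,"ry":0,"rz":0,"grip":0},{"tx":0,"ty":0,"tz":-36,"rx":0,"ry":0,"rz":0,"grip":0},{"tx":0,"ty":0,"tz":-20,"rx":0,"ry":0,"rz":0,"grip":0}]'
python3 -m pendant '[{"tx":0,"ty":0,"tz":-10,"rx":0,"ry":0,"rz":0,"grip":0},{"tx":0,"ty":0,"tz":-6,"rx":0,"ry":0,"rz":0,"grip":0},{"tx":0,"ty":0,"tz":0,"rx":0,"ry":0,"rz":0,"grip":0}]'
```

```text
time: 16.43
ee_pos: [0.5535, 0.0758, 0.2001]
eef_rot: [-0.022, 3.141, -0.0]
wrist_force: [0.8, 0.4, -1.5]
width: 0.012
grasp_force: 30.0
time: 17.27
ee_pos: [0.512, -0.1566, 0.1051]
eef_rot: [0.02, -3.14, -0.001]
wrist_force: [-1.6, 0.9, -1.4]
width: 0.0118
grasp_force: 30.0
time: 17.52
ee_pos: [0.5134, -0.1566, 0.0915]
eef_rot: [0.021, -3.141, -0.001]
wrist_force: [-0.5, -0.5, -0.9]
width: 0.0115
grasp_force: 30.0
```

```bash
python3 -m pendant '[{"tx":0,"ty":0,"tz":-8,"rx":0,"ry":0,"rz":0,"grip":0},{"tx":0,"ty":0,"tz":-5,"rx":0,"ry":0,"rz":0,"grip":0},{"tx":0,"ty":0,"tz":-4,"rx":0,"ry":0,"rz":0,"grip":0},{"tx":0,"ty":0,"tz":0,"rx":0,"ry":0,"rz":0,"grip":0},{"tx":0,"ty":0,"tz":0,"rx":0,"ry":0,"rz":0,"grip":0}]'
python3 -m pendant '[{"tx":0,"ty":0,"tz":0,"rx":0,"ry":0,"rz":0,"grip":0.3},{"tx":0,"ty":0,"tz":0,"rx":0,"ry":0,"rz":0,"grip":0.3},{"tx":0,"ty":0,"tz":0,"rx":0,"ry":0,"rz":0,"grip":0.3},{"tx":0,"ty":0,"tz":15,"rx":0,"ry":0,"rz":0,"grip":0.3},{"tx":0,"ty":0,"tz":35,"rx":0,"ry":0,"rz":0,"grip":0.3},{"tx":0,"ty":0,"tz":38,"rx":0,"ry":0,"rz":0,"grip":1},{"tx":0,"ty":0,"tz":38,"rx":0,"ry":0,"rz":0,"grip":1}]'
python3 - <<'E'
from h import *
s=grab("scene")["pixels"][:,:,::-1]; f=grab("wrist","w6.png"); w=f["pixels"][:,:,::-1]
cv2.imwrite('pics/c6.png',np.hstack([cv2.resize(np.ascontiguousarray(s[100:260,60:260]),(400,320)),cv2.copyMakeBorder(cv2.resize(np.ascontiguousarray(w),(400,300)),0,20,0,0,0)]))
print(robot.read_state()["ee_pos"])
for t in ("spatula","slide","index_fin"): print(t,[(np.round(x["point"],3).tolist(),round(x["confidence"],2)) for x in robot.search_frame("wrist",t)])
E
```

```text
time: 17.93
ee_pos: [0.5136, -0.1569, 0.0751]
eef_rot: [-0.021, 3.141, -0.0]
wrist_force: [-0.7, 0.2, -0.0]
width: 0.0118
grasp_force: 30.0
time: 18.52
ee_pos: [0.513, -0.1567, 0.2023]
eef_rot: [0.021, -3.141, -0.001]
wrist_force: [0.8, -0.2, -0.3]
width: 0.0378
grasp_force: 0.0
[ 0.5163525  -0.15784611  0.20691596]
spatula [([0.536, -0.158, 0.058], 0.93), ([0.625, 0.124, 0.005], 0.55)]
slide [([0.534, -0.027, 0.099], 0.79)]
index_fin [([0.491, 0.016, 0.052], 0.71)]
```

View pics/c6.png

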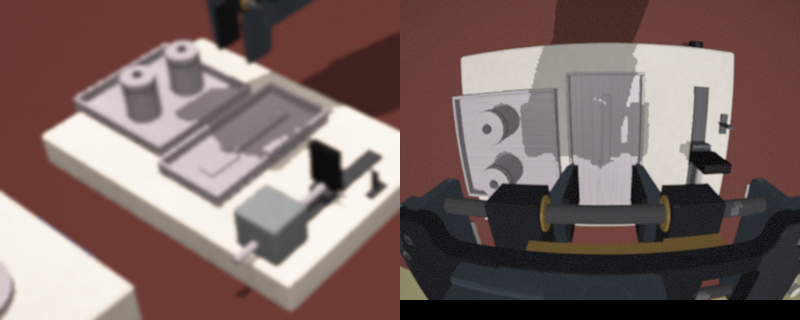

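The spatula lies flat in the oblong tray and both pots stand in the square tray, so step 1 is done. Next I turn the gripper and move it above the slide.

```bash
python3 -m pendant '[{"tx":2,"ty":13,"tz":0,"rx":0,"ry":0,"rz":-0.121,"grip":1},{"tx":2,"ty":13,"tz":0,"rx":0,"ry":0,"rz":-0.121,"grip":1},{"tx":2,"ty":13,"tz":0,"rx":0,"ry":0,"rz":-0.121,"grip":1},{"tx":2,"ty":13,"tz":0,"rx":0,"ry":0,"rz":-0.121,"grip":1},{"tx":2,"ty":13,"tz":0,"rx":0,"ry":0,"rz":-0.121,"grip":1},{"tx":2,"ty":13,"tz":0,"rx":0,"ry":0,"rz":-0.121,"grip":1},{"tx":2,"ty":13,"tz":0,"rx":0,"ry":0,"rz":-0.121,"grip":1},{"tx":2,"ty":13,"tz":0,"rx":0,"ry":0,"rz":-0.121,"grip":1},{"tx":2,"ty":13,"tz":0,"rx":0,"ry":0,"rz":-0.121,"grip":1},{"tx":2,"ty":13,"tz":0,"rx":0,"ry":0,"rz":-0.121,"grip":1}]'
python3 -m pendant '[{"tx":0,"ty":7,"tz":0,"rx":0,"ry":0,"rz":-0.121,"grip":1},{"tx":0,"ty":0,"tz":0,"rx":0,"ry":0,"rz":-0.121,"grip":1},{"tx":0,"ty":0,"tz":0,"rx":0,"ry":0,"rz":-0.118,"grip":1},{"tx":0,"ty":0,"tz":0,"rx":0,"ry":0,"rz":0,"grip":1},{"tx":0,"ty":0,"tz":0,"rx":0,"ry":0,"rz":0,"grip":1}]'
python3 - <<'E'
from h import *
f=grab("wrist","w7.png")
cv2.imwrite('pics/w7b.png',cv2.resize(cv2.imread('pics/w7.png'),(800,600),interpolation=cv2.INTER_CUBIC))
print(robot.read_state()["ee_pos"],robot.read_state()["eef_rot"])
for t in ("slide","slide_grip","index_fin"): print(t,[(np.round(x["point"],3).tolist(),round(x["confidence"],2)) for x in robot.search_frame("wrist",t)])
E
```

```text
time: 19.6
ee_pos: [0.5326, -0.0261, 0.1992]
eef_rot: [-1.776, -2.588, 0.002]
wrist_force: [-0.1, 0.3, 0.3]
width: 0.091
grasp_force: 0.0
time: 20.02
ee_pos: [0.5328, -0.0198, 0.1997]
eef_rot: [-2.2, -2.24, 0.002]
wrist_force: [0.4, 0.8, -0.7]
width: 0.0914
grasp_force: 0.0
[ 0.53296135 -0.01985615  0.19993802] [-2.20015843e+00 -2.24071210e+00  1.74241899e-03]
slide [([0.542, -0.017, 0.071], 0.79)]
slide_grip [([0.539, -0.02, 0.071], 0.96)]
index_fin [([0.492, 0.017, 0.053], 0.74)]
```

View pics/w7b.png

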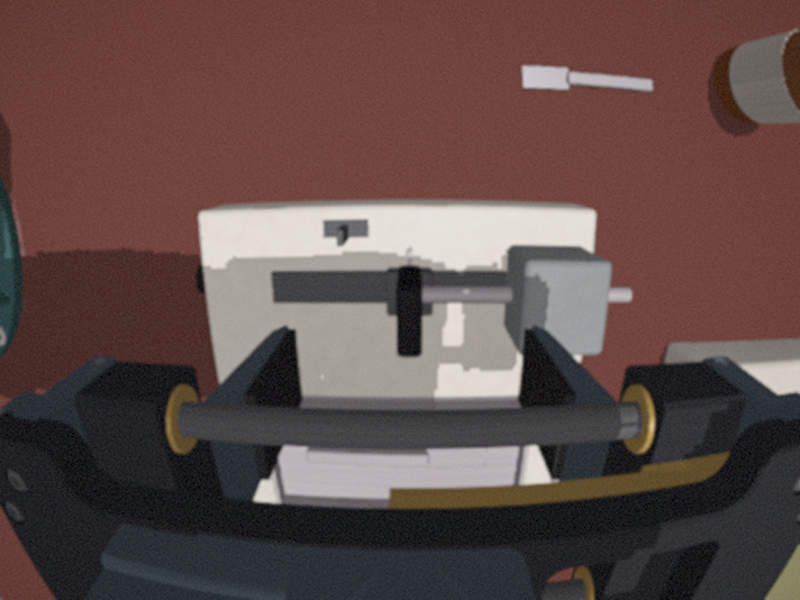

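The view shows the plate strip at columns 398–421 (top edge around row 340), the fin from base (347,228) to top (341,240), and the housing to the right. I'll compute x for the plate and the fin.

```bash
python3 - <<'E'
from h import *
np.set_printoptions(precision=4,suppress=True)
f=grab("wrist"); R=lambda u,v,z:atz(f,u/1.5625-.2,v/1.5625-.2,z,True)
print('cam',ray(f,256,192)[0])
print('plate top far',R(409.5,354,.121),'edges',R(398,345,.121),R(421,345,.121),'foot',R(388,290,.055),R(431,290,.055))
print('fin top',R(342,240,.075),'fin base',R(346,228,.045),'plate base',R(323,228,.047),R(368,228,.047))
print('deck +y corners',R(200,212,.045),R(595,210,.045),'slot',R(273,272,.045),R(273,302,.045))
T=grab("top","top8.png");S=grab("scene","s8.png")
for n in ("top","scene"):
  for t in ("slide","slide_grip","index_fin"): print(n,t,[(np.round(x["point"],3).tolist(),round(x["confidence"],2)) for x in robot.search_frame(n,t)])
E
```

```text
cam [0.5323 0.0603 0.349 ]
plate top far [ 0.5333 -0.0395  0.121 ] edges [ 0.5271 -0.0344  0.121 ] [ 0.5393 -0.0342  0.121 ] foot [ 0.5187 -0.0228  0.055 ] [ 0.547  -0.0224  0.055 ]
fin top [0.4918 0.0137 0.075 ] fin base [0.4901 0.0167 0.045 ] plate base [0.4749 0.0169 0.047 ] [0.505 0.017 0.047]
deck +y corners [0.3849 0.0294 0.045 ] [0.6598 0.0342 0.045 ] slot [ 0.4381 -0.0139  0.045 ] [ 0.4366 -0.0357  0.045 ]
top slide []
top slide_grip [([0.508, 0.287, 0.025], 0.19)]
top index_fin []
scene slide [([0.535, -0.015, 0.081], 0.64)]
scene slide_grip [([0.538, -0.016, 0.078], 0.8), ([0.542, -0.152, 0.058], 0.49)]
scene index_fin []
```

```bash
python3 -m pendant '[{"tx":0,"ty":0,"tz":-10,"rx":0,"ry":0,"rz":0,"grip":0.5},{"tx":0,"ty":0,"tz":-10,"rx":0,"ry":0,"rz":0,"grip":0.5},{"tx":0,"ty":0,"tz":-10,"rx":0,"ry":0,"rz":0,"grip":0.5},{"tx":0,"ty":0,"tz":-10,"rx":0,"ry":0,"rz":0,"grip":0.5},{"tx":0,"ty":0,"tz":-5,"rx":0,"ry":0,"rz":0,"grip":0.5},{"tx":0,"ty":0,"tz":-5,"rx":0,"ry":0,"rz":0,"grip":0.5},{"tx":0,"ty":0,"tz":-10,"rx":0,"ry":0,"rz":0,"grip":0.5},{"tx":0,"ty":0,"tz":-18,"rx":0,"ry":0,"rz":0,"grip":0.5},{"tx":0,"ty":0,"tz":-12,"rx":0,"ry":0,"rz":0,"grip":0.5},{"tx":0,"ty":0,"tz":-8,"rx":0,"ry":0,"rz":0,"grip":0.5}]'
python3 -m pendant '[{"tx":0,"ty":0,"tz":0,"rx":0,"ry":0,"rz":0,"grip":0},{"tx":0,"ty":0,"tz":0,"rx":0,"ry":0,"rz":0,"grip":0},{"tx":0,"ty":0,"tz":0,"rx":0,"ry":0,"rz":0,"grip":0},{"tx":0,"ty":0,"tz":0,"rx":0,"ry":0,"rz":0,"grip":0},{"tx":0,"ty":0,"tz":0,"rx":0,"ry":0,"rz":0,"grip":0},{"tx":0,"ty":0,"tz":0,"rx":0,"ry":0,"rz":0,"grip":0},{"tx":0,"ty":0,"tz":0,"rx":0,"ry":0,"rz":0,"grip":0},{"tx":0,"ty":0,"tz":0,"rx":0,"ry":0,"rz":0,"grip":0}]'
```

```text
time: 21.5
ee_pos: [0.5329, -0.0198, 0.1013]
eef_rot: [-2.205, -2.236, 0.001]
wrist_force: [0.2, 0.2, -0.6]
width: 0.0456
grasp_force: 0.0
time: 22.17
ee_pos: [0.5323, -0.0199, 0.1033]
eef_rot: [-2.204, -2.237, 0.003]
wrist_force: [-9.7, -0.6, 9.8]
width: 0.0139
grasp_force: 30.0
```

Gripped: 13.9 mm wide, 30 N. I'll pull about 42 mm gently and then look.

```bash
python3 -m pendant '[{"tx":-4,"ty":0,"tz":0,"rx":0,"ry":0,"rz":0,"grip":0},{"tx":-6,"ty":0,"tz":0,"rx":0,"ry":0,"rz":0,"grip":0},{"tx":-6,"ty":-0.1,"tz":0,"rx":0,"ry":0,"rz":0,"grip":0},{"tx":-6,"ty":-0.1,"tz":0,"rx":0,"ry":0,"rz":0,"grip":0},{"tx":-6,"ty":-0.1,"tz":0,"rx":0,"ry":0,"rz":0,"grip":0},{"tx":-6,"ty":-0.1,"tz":0,"rx":0,"ry":0,"rz":0,"grip":0},{"tx":-4,"ty":-0.1,"tz":0,"rx":0,"ry":0,"rz":0,"grip":0},{"tx":-3,"ty":-0.1,"tz":0,"rx":0,"ry":0,"rz":0,"grip":0},{"tx":-1,"ty":0,"tz":0,"rx":0,"ry":0,"rz":0,"grip":0},{"tx":0,"ty":0,"tz":0,"rx":0,"ry":0,"rz":0,"grip":0}]'
python3 - <<'E'
from h import *
w=grab("wrist","w9.png")["pixels"][:,:,::-1]; t=grab("top","top9.png")["pixels"][:,:,::-1]; s=grab("scene","s9.png")["pixels"][:,:,::-1]
z=lambda a,k:cv2.resize(np.ascontiguousarray(a),None,fx=k,fy=k,interpolation=cv2.INTER_CUBIC)
a=z(w[60:260,140:390],1.6); b=z(s[150:250,190:290],4)
h=max(a.shape[0],b.shape[0]); p=lambda i:cv2.copyMakeBorder(i,0,h-i.shape[0],0,0,0)
cv2.imwrite('pics/c9.png',np.hstack([p(a),p(b)]))
for c in ("wrist","scene"):
  for q in ("slide","index_fin"): print(c,q,[(np.round(x["point"],3).tolist(),round(x["confidence"],2)) for x in robot.search_frame(c,q)])
print(robot.read_state()["ee_pos"],robot.read_state()["wrist_force"],robot.read_state()["width"])
E
```

```text
time: 23.0
ee_pos: [0.4921, -0.0206, 0.1034]
eef_rot: [2.204, 2.236, 0.002]
wrist_force: [6.4, -1.7, -8.2]
width: 0.0139
grasp_force: 30.0
wrist slide [([0.501, -0.016, 0.068], 0.66), ([0.49, 0.016, 0.051], 0.34)]
wrist index_fin [([0.489, 0.017, 0.05], 0.72)]
scene slide [([0.503, -0.014, 0.064], 0.62)]
scene index_fin [([0.492, 0.02, 0.049], 0.42)]
[ 0.49232164 -0.02058222  0.1033725 ] [ 6.47556576 -0.80322345 -6.9882516 ] 0.014042348101762237
```

View pics/c9.png

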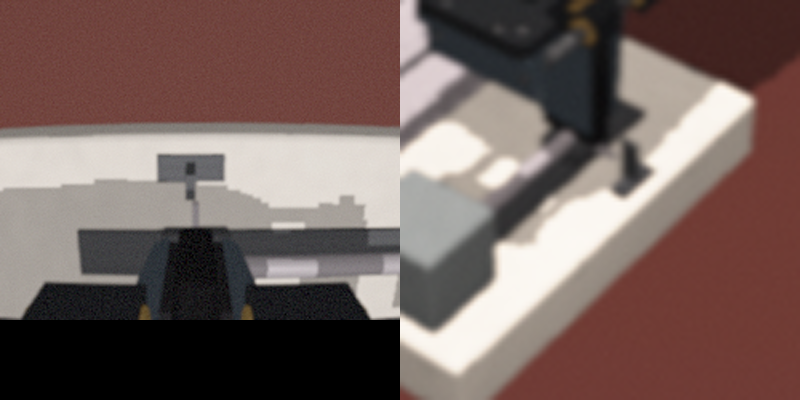

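Left (wrist): the fin is at column 190 and the slide's pointer and plate middle at about 195. So the plate is about 2 mm short of the fin. I'll pull 2 mm more and check the columns numerically.

```bash
python3 -m pendant '[{"tx":-2,"ty":0,"tz":0,"rx":0,"ry":0,"rz":0,"grip":0},{"tx":0,"ty":0,"tz":0,"rx":0,"ry":0,"rz":0,"grip":0},{"tx":0,"ty":0,"tz":0,"rx":0,"ry":0,"rz":0,"grip":0},{"tx":0,"ty":0,"tz":0,"rx":0,"ry":0,"rz":0,"grip":0},{"tx":0,"ty":0,"tz":0,"rx":0,"ry":0,"rz":0,"grip":0},{"tx":0,"ty":0,"tz":0,"rx":0,"ry":0,"rz":0,"grip":0},{"tx":0,"ty":0,"tz":0,"rx":0,"ry":0,"rz":0,"grip":0},{"tx":0,"ty":0,"tz":0,"rx":0,"ry":0,"rz":0,"grip":0},{"tx":0,"ty":0,"tz":0,"rx":0,"ry":0,"rz":0,"grip":0},{"tx":0,"ty":0,"tz":0,"rx":0,"ry":0,"rz":0,"grip":0}]'
python3 - <<'E'
from h import *
f=grab("wrist","w10.png"); w=f["pixels"]; g=w.mean(2); print(f["cx"],np.round(ray(f,256,192)[0],4), robot.read_state()["ee_pos"])
for v in (164,168,172,176,180,184,188): 
    r=g[v,245:275]; m=r.min(); c=245+np.where(r<m+0.4*(np.median(r)-m))[0]; print(v,c.min(),c.max(),round(m),round(np.median(r)))
for v,z in ((165,.075),(179,.075)): pass
s=robot.grab_frame("scene")
for t in ("pot_a","spatula"): print(t,[(np.round(x["point"],3).tolist(),round(x["confidence"],2)) for x in robot.search_frame("scene",t)])
a=cv2.resize(np.ascontiguousarray(w[140:220,210:310,::-1]),None,fx=6,fy=6,interpolation=cv2.INTER_CUBIC); cv2.imwrite('pics/c10.png',a)
E
```

```text
time: 24.18
ee_pos: [0.4904, -0.0206, 0.1034]
eef_rot: [2.204, 2.236, 0.002]
wrist_force: [7.0, -1.9, -7.0]
width: 0.0134
grasp_force: 30.0
262.06620549999496 [0.489  0.0597 0.2518] [ 0.49040084 -0.02061053  0.10338769]
164 259 263 46 102
168 259 263 50 105
172 245 258 88 106
176 259 263 98 160
180 259 263 61 158
184 259 263 88 158
188 260 263 126 159
pot_a [([0.498, -0.291, 0.09], 0.84), ([0.389, 0.408, 0.05], 0.73), ([0.567, -0.288, 0.092], 0.62)]
spatula [([0.66, 0.14, 0.007], 0.74), ([0.544, -0.154, 0.056], 0.7), ([0.5, -0.29, 0.09], 0.45), ([0.542, -0.276, 0.048], 0.31), ([0.493, 0.021, 0.049], 0.25)]
```

View pics/c10.png

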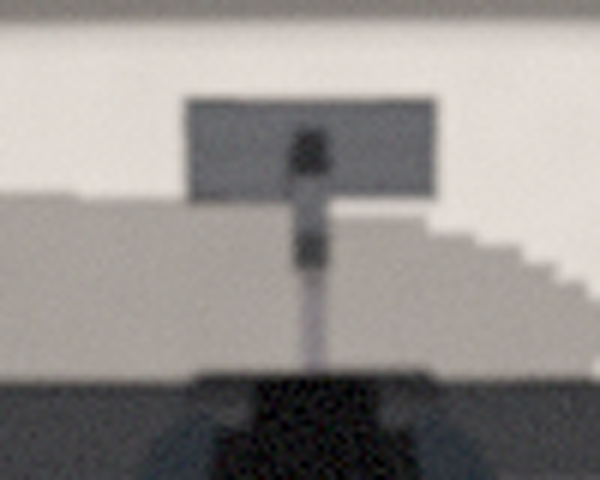

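The fin (column 310) and the slide's pointer and plate (313) now line up to within about 0.5 mm. The grip holds at 30 N, and both pots and the spatula are in their trays.

```bash
python3 -c "
from bench import robot
print(robot.hand_in())"
```

```text
the job is handed in; nothing more can be done
None
```

The job is handed in: both pots stand in the square tray, the spatula lies in the oblong tray, and the gripper holds the slide in line with the index fin (about 0.5 mm off by the wrist camera); the hand-in call gave no verdict.

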